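# Find the rocking cable-dock cover and press it home

## Robot

A 6-joint arm with a two-finger parallel gripper is mounted at the origin on the work surface. World frame = base frame: x ahead of the robot, y to its left, z up, the work surface at z = 0. Lengths are in m, angles in degrees, forces in N, time in s.
With the tool pointing down it reaches from about 0.4 to 0.825 m from the base axis. Payload 7 kg.
Tool frame: the origin (TCP) lies on the centre line of the jaws, within the pads' length; the fingertips stand 11 mm ahead of it and the grasp point (between the pads) lies 8 mm behind it; z points along the fingers, y is the direction in which the jaws open and shut (so a half turn about z gives the same grasp; the last joint's range is limited). The gripper opens to 88 mm and grips with 3 to 60 N. Pads are 19 mm wide; open, the fingers measure 130 mm over their backs; the gripper's body (78 mm by 193 mm) begins 47 mm behind the grasp point.
Start: joints at [-51.56, 20.546, 0.682, 0, -70.136, -16.507], TCP at [0.252, -0.626, 0.238] pointing down, gripper open.
Joint ranges: [-176.03, 176.03], [-82.01, 121.73], [-58.28, 71.71], [-173.87, 95.51], [-174.79, -0.11], [-173.66, 173.66]. Speed limits (degrees/s): [136.94, 136.94, 172.46, 180, 180, 180].

## Interface

Orientations are given as [roll, pitch, yaw] about the fixed x, y, z axes, in that order (R = Rz(yaw) Ry(pitch) Rx(roll)).
In Python, from plant import ctrl, cams, order gives the robot as it stands.
- The arm moves only by the tool jog_arm, never from a script. Its argument "motion" is a list of rows, each an object with "offset": the shift along the tool's x, y, z in mm, a list of three; "roll": the turn about the tool's z in rad; "hand": the finger opening in mm, from 0 to 87.6. A call has 1 to 20 rows; each row is the pose to reach, as a shift and turn from the pose commanded when the call began, along the tool's axes at that moment; what a row does not reach only later rows make up. A row lasts 1/12 s, in which the tool goes at most 41.7 mm and 7.16 degrees, less where a joint would pass 70% of its speed; a pose out of reach is approached as far as the arm can. A call with a gripper value outside its range is refused whole. The fingers move at their own pace and stop on an object; the grip force is fixed at half the most. Time passes only in rows, so rows that repeat a pose let the fingers close. It gives the time, the measured TCP pose, the force and the opening at its end, in the units of the state.
- ctrl.get_obs(): the state, without advancing time (a new reading comes with each control period).
- cams.snapshot(name): name is "scene" or "top" or "wrist"; returns a dict with "img" (400x640x3 uint8, red, green, blue), "K" (3x3 intrinsics, pixels), "cam_to_world" (4x4, takes a point from camera to world coordinates); the wrist camera has in their place "T_tool_cam" (4x4, takes a point from camera to tool coordinates, whose origin is the TCP and whose axes are the flange's). Camera axes: x right, y down, z forward; pixel columns grow to the right and rows downward; lengths in m; the calibration is good to about 2 mm. A picture is of the moment at which its call begins: read the wrist's pose just before it. There is no depth.
- order.close_job(): hands the job in, once; it reports no verdict.
The state is a dict: "clock": time; "joint_pos": joint angles; "qvel": joint speeds; "tau": joint torques, N m; "tool_pos": TCP position; "orientation": TCP orientation; "force": force on the tool from outside, world axes, zero at the start; "moment": the same for the moment, N m; "opening": finger opening in m.
Only numpy, scipy, OpenCV 4.12 (cv2) and the standard library are available. Lean on these libraries where they do the work, as an engineer would, in place of code of your own. Each camera call takes 0.05 s, during which the arm holds its last target. There are 200 camera calls.

## Task

One of the four identical covers on the desk's cable dock is not home: press the covers with a fingertip, each near one of its short ends, until you find the one that rocks, then press that cover down in its middle until it sits flush like the others. Only press: do not lift or pry out any cover, and leave the mouse, mug, charger and highlighter where they are.

Things in the scene. Friction and masses are not known exactly. Their poses are not given: they have to be found in the camera images.
- dock: grey desktop cable dock fixed to the desk: a low box 119 mm (x) by 372 mm (y), 42 mm high, walls 8 mm, four equal bays in a row along y, centres at y = +136.5, +45.5, -45.5, -136.5 mm. Origin at the centre of its underside on the desk, z up. A ledge runs round each bay under the cover's border. Under the middle of each cover a 16 mm square post slides up and down in a tight bush
- cover1: white plastic cover plate lying loose in the bay at the dock's +y end; 100 mm (x) by 80 mm (y), 10 mm thick, 70 to 120 g, 1.5 mm play all round; origin at the centre of its flat TOP face, z up. All four covers are identical. A cover that is home lies on the ledge, its top flush with the dock's rim, and does not move when pressed anywhere
- cover2: identical cover, next bay towards -y; origin as cover1. Three covers are home, their posts down. In one bay, not known beforehand, the post has worked up: that cover lies level on it, 4 mm proud of the rim. Pressed lightly (under 3 N) 34 mm from its middle towards a short (x) end, that end dips to the ledge and the other rises (about 0.09 rad); let go, it levels again
- cover3: identical cover, next bay towards -y; origin as cover1. To seat the loose one: pressed down in its middle with more than about 10 N (15 to 20 N is ample), its post slides down and stays down, and the cover goes home on the ledge, flush with the rim
- cover4: identical cover, bay at the dock's -y end; origin as cover1
- mouse: white computer mouse, about 100 x 60 mm, 32 mm high, origin under its centre; bystander on the robot's side of the dock, free to slide
- mug: white mug, 76 mm wide, 88 mm high, handle at its +y, origin under its centre; bystander beyond the dock's +y end
- charger: white charger block, 55 x 55 x 28 mm, origin under its centre; bystander beyond the dock's -y end
- highlighter: yellow highlighter pen with black cap, lying flat, about 115 mm long, 16 mm high; origin under its barrel; bystander beside the dock's far (+x) side
Things that resemble listed ones, but are neither listed nor needed, are in the scene too. Leave any brown, green or turquoise look-alike of the cover4 alone.

How it is judged (in metres and radians):
On the way:
1. the loose cover rocks under a finger (tilts more than 0.045 rad while the fingers touch it) (((angle between cover1's own z axis and vertical above 0.045 rad and contact force between the fingers and cover1 above 0.1 N) or (angle between cover2's own z axis and vertical above 0.045 rad and contact force between the fingers and cover2 above 0.1 N) or (angle between cover3's own z axis and vertical above 0.045 rad and contact force between the fingers and cover3 above 0.1 N) or (angle between cover4's own z axis and vertical above 0.045 rad and contact force between the fingers and cover4 above 0.1 N))), for 0.1 s.
At the end, for the whole second after the job is handed in: all four covers lie in their bays with the top within 1.5 mm of flush with the dock's rim, level within 0.025 rad, and at rest (z of cover1 in the frame of dock between 0.039 and 0.0435 m and angle between each of cover1, cover2, cover3, cover4's own z axis and vertical below 0.025 rad and linear speed of each of cover1, cover2, cover3, cover4 below 0.01 m/s and z of cover2 in the frame of dock between 0.039 and 0.0435 m and z of cover3 in the frame of dock between 0.039 and 0.0435 m and z of cover4 in the frame of dock between 0.039 and 0.0435 m); the robot touches nothing.
It fails at once if a cover is lifted: its middle rises more than 10 mm above flush (z of any of cover1, cover2, cover3, cover4 in the frame of dock above 0.052 m).
It fails at once if a bystander (mouse, mug, charger, highlighter) is moved more than 20 mm (distance of any of mouse, mug, charger, highlighter from where it was at the start of the episode above 0.02 m).
It also fails if it takes over 48 s, if anything falls off the work surface, if the arm or the gripper's body presses on something with over 40 N, if the wrist force passes 120 N, or if a joint passes its speed limit or range.

## Working session

There is one attempt and no reset: what is moved stays moved. The work goes in short steps, Python scripts to look and compute and a tool call to move; the robot and the scene stay as the last step left them, time stands still between calls to the robot, and variables do not carry over. Pictures are saved under pics/ and viewed, about 8 in all and at most 12, crops included, and the job is handed in when it is done.

Besides the shell and the picture viewer there is one more tool, called after "Emit:" as name(argument=value, ...), one argument or row to a line, values as JSON. jog_arm: Moves the arm, as the interface text tells. Its arguments: {"type":"object","properties":{"motion":{"type":"array"}},"required":["motion"]}

```bash
mkdir -p pics; cat > h.py <<'E'
import numpy as np, cv2
from plant import ctrl, cams, order
def snap(n,f):
    s=cams.snapshot(n); cv2.imwrite('pics/'+f,s['img'][:,:,::-1]); np.savez('pics/'+f+'.npz',**{k:v for k,v in s.items()}); return s
def ray(f,u,v,z):
    s=np.load('pics/'+f+'.npz'); T=s['cam_to_world']; d=T[:3,:3]@np.linalg.inv(s['K'])@[u,v,1]; o=T[:3,3]
    return o+d*(z-o[2])/d[2]
E
python3 - <<'E'
from h import *
o=ctrl.get_obs(); print(o)
a=snap('top','top1.png'); b=snap('scene','sc1.png')
print(a['K'],a['cam_to_world'],b['cam_to_world'])
E
```

```text
{'clock': 0.0, 'joint_pos': array([-5.15597689e+01,  2.05898687e+01,  6.34472504e-01, -1.85529135e-02,
       -7.01350530e+01, -1.65081483e+01]), 'qvel': array([-0.11249251, -0.00025093,  0.04266849, -0.05934071,  0.09984287,
        0.09651388]), 'tau': array([-4.03969289e-04, -5.82724893e+01,  2.93044960e+01,  6.99740231e+00,
        6.80366720e-03, -1.69117775e-04]), 'tool_pos': array([ 0.25193112, -0.62573003,  0.23665058]), 'orientation': array([ 1.79908323e+02, -8.98143138e-03, -1.58074228e+02]), 'force': array([-0.08883164, -0.40004518, -0.52057892]), 'moment': array([-0.00564746,  0.04995173,  0.021244  ]), 'opening': 0.08756280401985636}
[[366.16062076   0.         320.13442851]
 [  0.         366.16062076 198.05230453]
 [  0.           0.           1.        ]] [[-6.83088690e-04 -9.83979770e-01  1.78278841e-01  3.97385320e-01]
 [-9.99905972e-01 -1.76962440e-03 -1.35983555e-02 -8.73202088e-02]
 [ 1.36959934e-02 -1.78271367e-01 -9.83886040e-01  1.09418834e+00]
 [ 0.00000000e+00  0.00000000e+00  0.00000000e+00  1.00000000e+00]] [[-0.89897593  0.3204062  -0.29863379  0.96627041]
 [ 0.43757435  0.6869683  -0.58017518  0.65653305]
 [ 0.01926022 -0.65223801 -0.75776951  1.04743971]
 [ 0.          0.          0.          1.        ]]
```

View pics/top1.png

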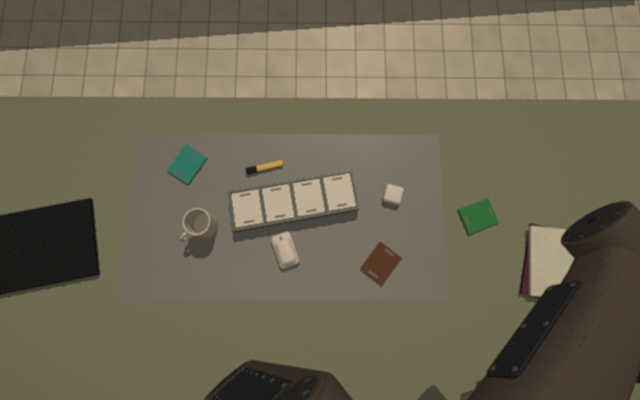

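View pics/sc1.png

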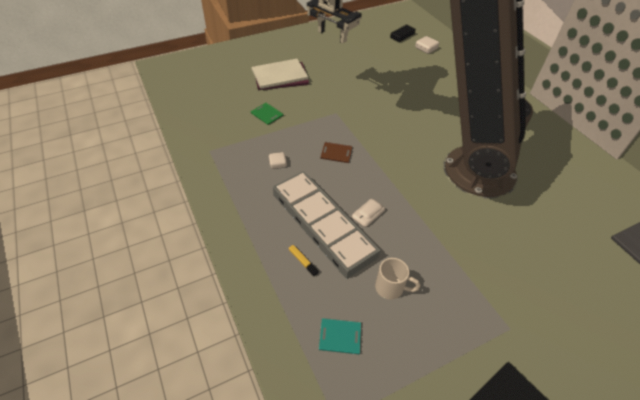

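The top view shows the dock running from about (232,210), the +y end, to (356,193), with covers at about (247,208), (277,202), (308,197) and (340,191). The mug is beyond the left end, the mouse is below at (286,250), and the pen is above at (265,167). I'll enlarge for the corners.

```bash
python3 - <<'E'
import cv2
a=cv2.imread('pics/top1.png')[160:245,220:370]
b=cv2.imread('pics/sc1.png')[165:285,265:395]
cv2.imwrite('pics/c1.png',cv2.resize(a,None,fx=5,fy=5,interpolation=cv2.INTER_CUBIC))
cv2.imwrite('pics/c2.png',cv2.resize(b,None,fx=5,fy=5,interpolation=cv2.INTER_CUBIC))
E
```

```text
(no output)
```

View pics/c1.png

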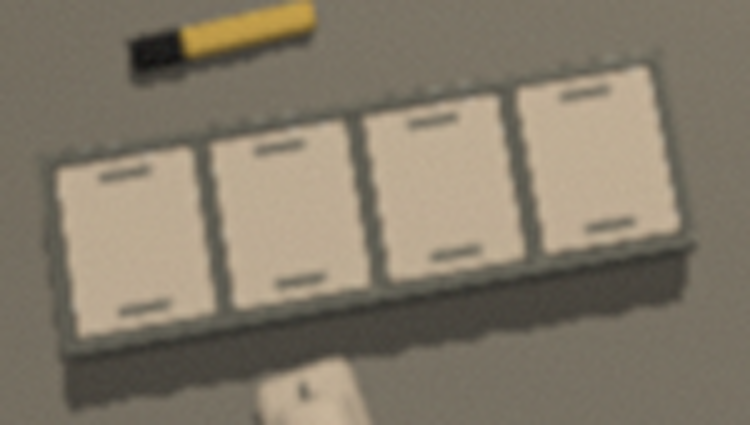

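View pics/c2.png

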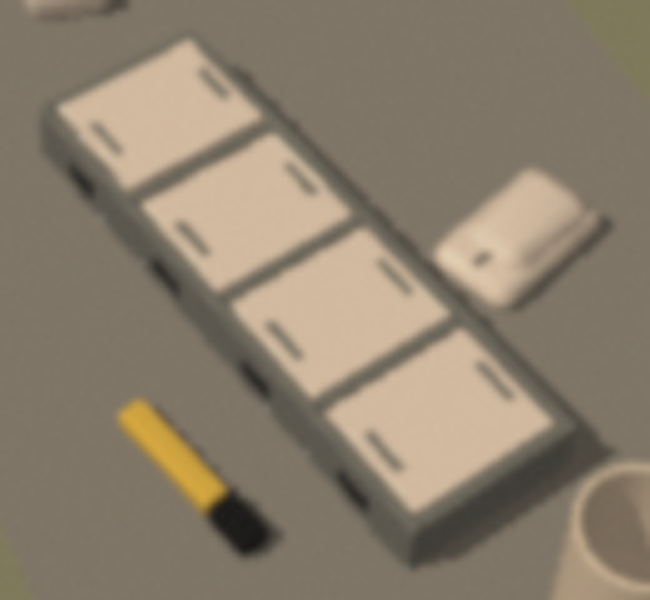

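The crops show the cover corners. In the top crop, cover1 has (58,168), (192,148), (215,315), (78,340), and cover4 has (518,88), (650,65), (682,235), (545,255). Cover4 seems to hide its rim at the dock's -y end, so it may be the proud one.

```bash
python3 - <<'E'
from h import *
P={1:[(58,168),(192,148),(215,315),(78,340)],2:[(210,142),(345,120),(368,287),(232,310)],3:[(363,115),(498,93),(525,258),(388,283)],4:[(518,88),(650,65),(682,235),(545,255)]}
C={}
for k,p in P.items():
    q=np.array([ray('top1.png',220+(u-2)/5,160+(v-2)/5,.042) for u,v in p]); C[k]=q.mean(0)
    print(k,C[k].round(4),'sides',np.linalg.norm(np.roll(q,-1,0)-q,axis=1).round(4), 'sc-check')
d=(C[1]-C[4])[:2]; L=np.linalg.norm(d); yh=d/L; xh=np.array([yh[1],-yh[0]]); print('pitch total .273:',L,'dock yaw',np.degrees(np.arctan2(xh[1],xh[0])))
c=sum(C.values())[:2]/4; print('centre',c)
Q={'c4':[(55,108),(188,38),(263,118),(132,190)],'c3':[(140,203),(272,130),(352,213),(222,292)],'c2':[(232,297),(362,226),(452,313),(315,400)],'c1':[(325,408),(460,330),(555,423),(415,513)]}
for k,p in Q.items(): print(k,np.mean([ray('sc1.png',265+(u-2)/5,165+(v-2)/5,.042) for u,v in p],0).round(4))
for n,u,v in [('mouse',285,250),('mug',199,222),('charger',393,195),('pen',265,167)]: print(n,ray('top1.png',u,v,.025).round(3))
for k,y in zip((1,2,3,4),(.1365,.0455,-.0455,-.1365)): print(k,(c+yh*y).round(4),'-x press',(c+yh*y-xh*.034).round(4),'+x',(c+yh*y+xh*.034).round(4))
s=cams.snapshot('wrist'); print(s['T_tool_cam'].round(3))
E
```

```text
1 [0.5583 0.1109 0.042 ] sides [0.0786 0.0994 0.0794 0.1017] sc-check
2 [0.5749 0.0226 0.042 ] sides [0.0799 0.0999 0.0793 0.1   ] sc-check
3 [ 0.5914 -0.0673  0.042 ] sides [0.0805 0.0995 0.0807 0.1007] sc-check
4 [ 0.6073 -0.1582  0.042 ] sides [0.0795 0.1033 0.0808 0.1007] sc-check
pitch total .273: 0.27349500593219006 dock yaw 10.322856696698143
centre [ 0.58299613 -0.02300622]
c4 [ 0.6053 -0.1598  0.042 ]
c3 [ 0.5899 -0.0677  0.042 ]
c2 [0.5732 0.0218 0.042 ]
c1 [0.5586 0.112  0.042 ]
mouse [ 0.438 -0.     0.025]
mug [0.519 0.252 0.025]
charger [ 0.601 -0.319  0.025]
pen [0.686 0.064 0.025]
1 [0.5585 0.1113] -x press [0.5251 0.1052] +x [0.592  0.1174]
2 [0.5748 0.0218] -x press [0.5414 0.0157] +x [0.6083 0.0278]
3 [ 0.5911 -0.0678] -x press [ 0.5577 -0.0739] +x [ 0.6246 -0.0617]
4 [ 0.6075 -0.1573] -x press [ 0.574  -0.1634] +x [ 0.6409 -0.1512]
[[-0.001 -0.953 -0.302  0.082]
 [ 1.    -0.001  0.001  0.001]
 [-0.001 -0.302  0.953 -0.147]
 [ 0.     0.     0.     1.   ]]
```

Both cameras agree within 2 mm, the cover sizes come out right, and the measured pitch is 0.2735 against 0.273. I'll move above cover4's -x end with the jaws shut and aligned with the dock.

Emit:
jog_arm(
  motion=[
    {"offset": [-31,20,8],"roll": 0.05,"hand": 0},
    {"offset": [-63,41,17],"roll": 0.1,"hand": 0},
    {"offset": [-94,62,25],"roll": 0.15,"hand": 0},
    {"offset": [-126,82,34],"roll": 0.2025,"hand": 0},
    {"offset": [-157,103,42],"roll": 0.2025,"hand": 0},
    {"offset": [-189,123,51],"roll": 0.2025,"hand": 0},
    {"offset": [-220,144,59],"roll": 0.2025,"hand": 0},
    {"offset": [-251,165,68],"roll": 0.2025,"hand": 0},
    {"offset": [-283,185,76],"roll": 0.2025,"hand": 0},
    {"offset": [-314,206,85],"roll": 0.2025,"hand": 0},
    {"offset": [-346,226,93],"roll": 0.2025,"hand": 0},
    {"offset": [-377,247,102],"roll": 0.2025,"hand": 0},
    {"offset": [-409,268,110],"roll": 0.2025,"hand": 0},
    {"offset": [-440,288,119],"roll": 0.2025,"hand": 0},
    {"offset": [-471.5,308.7,127],"roll": 0.2025,"hand": 0},
    {"offset": [-471.5,308.7,127],"roll": 0.2025,"hand": 0},
    {"offset": [-471.5,308.7,127],"roll": 0.2025,"hand": 0},
    {"offset": [-471.5,308.7,127],"roll": 0.2025,"hand": 0},
  ],
)

```text
clock: 1.65
tool_pos: [0.5739, -0.1634, 0.1102]
orientation: [180.0, -0.1, -169.6]
force: [-0.7, -0.5, 0.6]
opening: 0.0005
```

Emit:
jog_arm(
  motion=[
    {"offset": [0,0,25],"roll": 0,"hand": 0},
    {"offset": [0,0,48],"roll": 0,"hand": 0},
    {"offset": [0,0,51],"roll": 0,"hand": 0},
    {"offset": [0,0,53],"roll": 0,"hand": 0},
    {"offset": [0,0,54],"roll": 0,"hand": 0},
    {"offset": [0,0,55],"roll": 0,"hand": 0},
    {"offset": [0,0,55],"roll": 0,"hand": 0},
    {"offset": [0,0,55],"roll": 0,"hand": 0},
  ],
)

```text
clock: 2.32
tool_pos: [0.5747, -0.1638, 0.0566]
orientation: [-180.0, 0.1, -169.7]
force: [0.4, -0.6, 1.0]
opening: 0.0007
```

Emit:
jog_arm(
  motion=[
    {"offset": [0,0,0.5],"roll": 0,"hand": 0},
    {"offset": [0,0,1],"roll": 0,"hand": 0},
    {"offset": [0,0,1.5],"roll": 0,"hand": 0},
    {"offset": [0,0,2],"roll": 0,"hand": 0},
    {"offset": [0,0,2],"roll": 0,"hand": 0},
    {"offset": [0,0,2],"roll": 0,"hand": 0},
  ],
)

```text
clock: 2.82
tool_pos: [0.5747, -0.1637, 0.0551]
orientation: [-180.0, 0.1, -169.6]
force: [-3.5, 1.4, 11.1]
opening: 0.0007
```

```bash
python3 - <<'E'
from h import *
for i in range(3):
    s=snap('wrist','w%d.png'%i); o=ctrl.get_obs(); print(o['tool_pos'].round(4),o['force'].round(2))
b=snap('scene','sc2.png')['img'][150:260,265:395,::-1]
w=s['img'][:,:,::-1]
cv2.imwrite('pics/m1.png',np.hstack([cv2.resize(b,(473,400),interpolation=cv2.INTER_CUBIC),cv2.resize(w,(320,200)).repeat(2,0)[:400]*0+0]) if 0 else cv2.resize(w,(640,400)))
E
```

```text
[ 0.5747 -0.1637  0.0551] [-2.99  0.76 11.69]
[ 0.5747 -0.1637  0.0551] [-2.92  1.07 11.31]
[ 0.5747 -0.1637  0.0551] [-3.29  0.05 11.57]
```

View pics/m1.png

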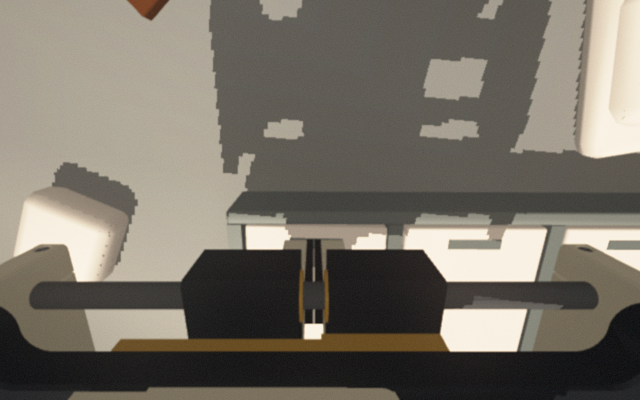

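The wrist view shows the fingers on cover4's near end, with the charger on the left at (70,230). The reading is 11 N at tip z 0.044. I'll check for tilt in the scene view.

```bash
python3 - <<'E'
import cv2,numpy as np
f=lambda n:cv2.resize(cv2.imread('pics/'+n)[160:240,265:345],(400,400),interpolation=cv2.INTER_CUBIC)
cv2.imwrite('pics/m2.png',np.hstack([f('sc1.png'),f('sc2.png')]))
E
```

```text
(no output)
```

View pics/m2.png

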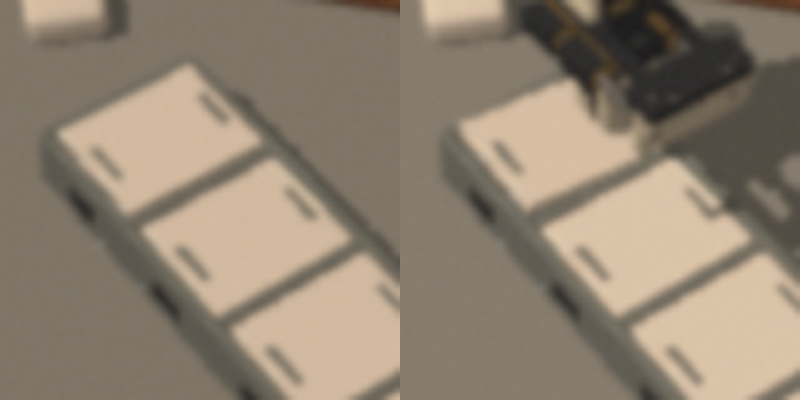

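On the right, cover4's far edge sits about 5 crop px (1 px) higher than before, while cover3 is unmoved. I'll quantify that.

```bash
python3 - <<'E'
from h import *
a,b=[cv2.cvtColor(cv2.imread('pics/'+n),cv2.COLOR_BGR2GRAY).astype(np.float32) for n in('sc1.png','sc2.png')]
for n,(x,y) in {'c4 slot':(286,193),'c4 corner':(276,187),'c3 slot':(303.5,213),'c2 slot':(321.5,233),'c1 slot':(341.5,255)}.items():
    t=cv2.getRectSubPix(a,(13,13),(x,y)); best=[]
    for dx in np.arange(-3,3.1,.25):
        for dy in np.arange(-3,3.1,.25):
            p=cv2.getRectSubPix(b,(13,13),(x+dx,y+dy)); best.append((-cv2.matchTemplate(p,t,cv2.TM_CCOEFF_NORMED)[0,0],dx,dy))
    print(n,min(best))
s=np.load('pics/sc2.png.npz');T=np.linalg.inv(s['cam_to_world']);
def pr(p): q=s['K']@(T[:3,:3]@p+T[:3,3]); return q[:2]/q[2]
p=np.array([.642,-.151,.046]); print('px per 5mm rise',pr(p+[0,0,.005])-pr(p))
E
```

```text
c4 slot (np.float32(-0.9870283), np.float64(0.25), np.float64(-0.75))
c4 corner (np.float32(-0.98746717), np.float64(0.0), np.float64(-1.25))
c3 slot (np.float32(-0.99982953), np.float64(0.0), np.float64(0.0))
c2 slot (np.float32(-0.99983394), np.float64(0.0), np.float64(0.0))
c1 slot (np.float32(-0.9997773), np.float64(0.0), np.float64(0.0))
px per 5mm rise [-0.04435729 -1.07005282]
```

Cover4 is the loose one. Its far end rose about 4–6 mm (roughly 0.1 rad) under the finger, and the other three covers did not move. Next I lift, shift to its middle and press.

Emit:
jog_arm(
  motion=[
    {"offset": [0,0,-4],"roll": 0,"hand": 0},
    {"offset": [0,0,-15],"roll": 0,"hand": 0},
    {"offset": [-17,0,-15],"roll": 0,"hand": 0},
    {"offset": [-33.5,0,-15],"roll": 0,"hand": 0},
    {"offset": [-33.5,0,-15],"roll": 0,"hand": 0},
    {"offset": [-33.5,0,-8],"roll": 0,"hand": 0},
    {"offset": [-33.5,0,-5],"roll": 0,"hand": 0},
    {"offset": [-33.5,0,-4],"roll": 0,"hand": 0},
    {"offset": [-33.5,0,-3],"roll": 0,"hand": 0},
    {"offset": [-33.5,0,-2],"roll": 0,"hand": 0},
    {"offset": [-33.5,0,-1],"roll": 0,"hand": 0},
    {"offset": [-33.5,0,-1],"roll": 0,"hand": 0},
    {"offset": [-33.5,0,-1],"roll": 0,"hand": 0},
  ],
)

```text
clock: 4.1
tool_pos: [0.6064, -0.1576, 0.0552]
orientation: [180.0, -0.0, -169.7]
force: [-3.3, 2.1, 6.8]
opening: 0.0002
```

Emit:
jog_arm(
  motion=[
    {"offset": [0,0,0.5],"roll": 0,"hand": 0},
    {"offset": [0,0,1],"roll": 0,"hand": 0},
    {"offset": [0,0,1.5],"roll": 0,"hand": 0},
    {"offset": [0,0,2],"roll": 0,"hand": 0},
    {"offset": [0,0,2.5],"roll": 0,"hand": 0},
    {"offset": [0,0,2.5],"roll": 0,"hand": 0},
    {"offset": [0,0,2.5],"roll": 0,"hand": 0},
  ],
)

```text
clock: 4.68
tool_pos: [0.6064, -0.1576, 0.0533]
orientation: [-180.0, -0.0, -169.7]
force: [-4.4, 2.6, 11.6]
opening: 0.0006
```

Emit:
jog_arm(
  motion=[
    {"offset": [0,0,0.5],"roll": 0,"hand": 0},
    {"offset": [0,0,1],"roll": 0,"hand": 0},
    {"offset": [0,0,1.5],"roll": 0,"hand": 0},
    {"offset": [0,0,2],"roll": 0,"hand": 0},
    {"offset": [0,0,2],"roll": 0,"hand": 0},
    {"offset": [0,0,2],"roll": 0,"hand": 0},
  ],
)

```text
clock: 5.18
tool_pos: [0.6064, -0.1576, 0.0532]
orientation: [-180.0, 0.0, -169.6]
force: [-9.6, 4.7, 27.4]
opening: 0.0006
```

There is a firm stop: 27 N with no further travel, at tip z 0.042, which is flush. I'll retract and verify.

Emit:
jog_arm(
  motion=[
    {"offset": [0,0,-3],"roll": 0,"hand": 0},
    {"offset": [0,0,-10],"roll": 0,"hand": 0},
    {"offset": [0,0,-40],"roll": 0,"hand": 0},
    {"offset": [0,0,-80],"roll": 0,"hand": 0},
    {"offset": [25,0,-120],"roll": 0,"hand": 0},
    {"offset": [50,30,-150],"roll": 0,"hand": 0},
    {"offset": [75,-30,-150],"roll": 0,"hand": 0},
    {"offset": [100,-60,-150],"roll": 0,"hand": 0},
    {"offset": [125,-90,-150],"roll": 0,"hand": 0},
    {"offset": [140,-120,-150],"roll": 0,"hand": 0},
    {"offset": [150,-150,-150],"roll": 0,"hand": 0},
    {"offset": [150,-180,-150],"roll": 0,"hand": 0},
    {"offset": [150,-200,-150],"roll": 0,"hand": 0},
    {"offset": [150,-200,-150],"roll": 0,"hand": 0},
    {"offset": [150,-200,-150],"roll": 0,"hand": 0},
  ],
)

```text
clock: 6.43
tool_pos: [0.4946, -0.3823, 0.1993]
orientation: [179.9, -0.1, -169.8]
force: [-0.1, 0.8, -0.8]
opening: 0.0003
```

```bash
python3 - <<'E'
from h import *
o=ctrl.get_obs();print(o['clock'],o['tool_pos'],o['force'])
snap('scene','sc3.png')
a,b=[cv2.cvtColor(cv2.imread('pics/'+n),cv2.COLOR_BGR2GRAY).astype(np.float32) for n in('sc1.png','sc3.png')]
for n,(x,y) in {'c4 far slot':(286,193),'c4 corner':(276,187),'c4 near slot':(307.5,181.5),'c3 slot':(303.5,213),'c2 slot':(321.5,233),'c1 slot':(341.5,255),'mouse':(370,212),'charger':(277,160),'pen':(303,260),'mug':(393,278)}.items():
    t=cv2.getRectSubPix(a,(13,13),(x,y)); best=[]
    for dx in np.arange(-3,3.1,.25):
        for dy in np.arange(-3,3.1,.25):
            p=cv2.getRectSubPix(b,(13,13),(x+dx,y+dy)); best.append((-cv2.matchTemplate(p,t,cv2.TM_CCOEFF_NORMED)[0,0],dx,dy))
    print(n,*[float(v) for v in min(best)])
f=lambda n:cv2.resize(cv2.imread('pics/'+n)[160:240,265:345],(400,400),interpolation=cv2.INTER_CUBIC)
cv2.imwrite('pics/m3.png',np.hstack([f('sc1.png'),f('sc3.png')]))
E
```

```text
6.4333 [ 0.49457864 -0.38228114  0.19925966] [-0.05091032  0.7858015  -0.80676133]
c4 far slot -0.9952952265739441 0.25 1.0
c4 corner -0.9961845874786377 0.25 0.5
c4 near slot -0.9959144592285156 0.25 1.0
c3 slot -0.9998647570610046 0.0 0.0
c2 slot -0.999864935874939 0.0 0.0
c1 slot -0.9998079538345337 0.0 0.0
mouse -0.9994659423828125 0.0 0.0
charger -0.9994581341743469 0.0 0.0
pen -0.9995599389076233 0.0 0.0
mug -0.9992243647575378 0.0 0.0
```

View pics/m3.png

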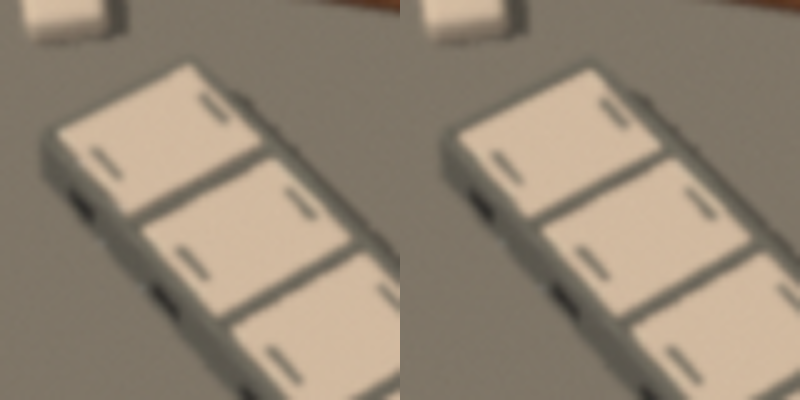

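The right half shows cover4 with the rim now visible along its top edge, like the other covers. Both of its slots dropped by the same 1.0 px (about 4.5 mm), so it is level. Nothing else moved.

```bash
python3 -c "
from plant import order
print(order.close_job())"
```

```text
the job is handed in; nothing more can be done
None
```

The loose cover was cover4, at the dock's -y end. It is now seated flush, and the job was handed in at about 6.5 s on the robot's clock.

- **Finding it:** I pressed cover4 first, near its -x end, because the camera views suggested it stood proud. Its far end rose about 4–6 mm, a tilt of roughly 0.1 rad. I did not press the other three covers. That press reached about 11 N, well above the light 3 N suggested, but it did no visible harm.
- **Seating it:** I pressed cover4 in its middle until it stopped firmly. The force rose to 27 N with no further travel, and the fingertip was at about 42 mm, the rim height.
- **Last checks:** With the arm clear, both of cover4's slots had dropped by the same 1.0 px (about 4.5 mm), so it looks level. One corner patch showed only 0.5 px, which I put down to the rim behind it coming into view. The other covers, mouse, mug, charger and highlighter showed no movement in the image.

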